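Nip a lidded canister in the bench clamp

TASK

Lift the aluminium canister by its bridge handle off the lab jack and stand it gently on the rubber bed of the bench clamp, between the jaws. Then let go of it and pump the clamp's trigger, moving the jaw by the trigger alone, until the spring pad grips the canister firmly against the V jaw with its spring pressed in about halfway, without crushing the thin wall. Finish while holding the trigger squeezed, so that the lid can be unscrewed, and leave the other things on the bench where they are.

Things in the scene. Friction and masses are not known exactly. Their poses are not given: they have to be found in the camera images.
- canister: Aluminium canister, 60 mm diameter, 0.26 to 0.5 kg, standing loose on the lab jack; knurled screw lid (62 mm, top 81 mm up), over it a black bridge handle. Origin: centre of the underside; z up its axis.
- handle (a point): Middle of the canister's bridge handle, 110 mm above its underside: a level bar along the canister's own x, 62 mm long, 11 mm wide (y), 12 mm high, on two posts with 41 mm free between them and 23 mm free below, over the lid. Pinch it across its width, fingers closing along the canister's y.
- lab_jack: Fixed scissor lab jack, plates 100 x 90 mm: the canister's stand. Origin: centre of its foot on the bench top; the rubber-topped plate is 70 mm above. A black knob sticks out to its -x.
- bench_clamp: One-hand ratchet bar clamp bolted flat on a fixed board 255 x 310 x 12 mm. Origin: on the bench top, below where the canister's axis stands when pressed home in the V jaw. Axes: +y from V jaw to moving jaw (which closes to -y), +x to the pistol grip, z up. The clamp housing fills x -6 to 87, y -116 to -34, top z 65 mm. Board: x -65 to 190, y -165 to 145 mm.
- bed (a point): Bed of the clamp: top of the rubber mat, 14 mm above the bench, straight above the clamp's origin; axes as the clamp's. The mat reaches x +-39, y -40 to 84 mm. The jaws work on the line x = 0, from 10 to 52 mm above the mat. Set the canister down within 12 mm of this line, anywhere between the jaws: the pad then slides it home into the V.
- grip_back (a point): Middle of the back (-y) face of the fixed pistol grip, 45 mm above the bench. The grip is a bar 16 mm thick, 26 mm high, from x = 90 to 200 mm in the clamp's frame, nearly along x; trigger lever on its +y side.
- moving_jaw: Steel bar with the black jaw arm. Frame as the clamp's, shifted to -y by the bar's value. Bar: x 46 to 58, y -144 to 120, z 37 to 53 mm; arm: x -17 to 63, y 90 to 117, z 27 to 63 mm. The robot must not push it: only the trigger shall move it.
- jaw_pad: Rubber pad of the moving jaw on its spring, 46 mm wide, 42 mm high. Origin: centre of the face towards the canister, 45 mm above the bench; axes as the clamp's. With the bar at 0 it is at y = 68 mm in the clamp, so 38 mm minus the bar's value is left to a canister home in the V.
- clamp_bar (a joint): Travel of bar and moving jaw (m): 0 = open, grows as the jaw comes in, to 0.066. Starts at 0 to 0.016. A ratchet with 5 mm teeth keeps it from going back more than to the last tooth caught. Friction about 2.5 N.
- pad_spring (a joint): How far the jaw pad is pressed back on its spring (m): 0 = free, 0.012 = bottomed. 3 N per mm: 12 N at 4 mm, 30 N at 10 mm; once bottomed the force rises steeply. The canister's thin wall crushes above 65 N.
- clamp_trigger (a joint): Swing of the trigger (rad): 0 = released, 0.22 = at its stop. A spring returns it. Each full squeeze draws the bar in by 5 to 8 mm and keeps one 5 mm tooth; one of less than 0.18 may keep none. Let it come back to 0 (under 0.02) between squeezes. Force at the finger: 2.5 N (released) to 4.5 N (squeezed) of spring, plus about 1/2.9 of the force on the pad.
- trigger_lever: Bare metal trigger lever, 98 mm long, 12 mm thick, 26 mm high. Origin: its upright pivot (x = 15, y = -60 mm in the clamp's frame), 45 mm above the bench. Own x along the lever, which reaches from 68 to 167 mm; the +y side is the outer face to press, towards the grip (clamp's -y).
- trigger_face (a point): Point on the lever's outer (+y) face to press, 115 mm from the pivot, 45 mm above the bench. From it to the grip's back are 56 mm released, 31 mm squeezed: it travels 25 mm to the stop. Room for a finger on both sides, down to the board (top at 12 mm).
- acid_brush: Bystander: thin tin-handled brush, 133 mm long, 7 mm high, lying on the clamp's board. Origin: centre of its underside.
- driver_green: Bystander: screwdriver 168 mm long, 20 mm thick, lying between jack and clamp. Origin: middle of its length, underside.
- note_pad: Bystander: pad of notes, 70 x 76 x 10 mm, behind the jack. Origin: centre of its underside.
- flux_bottle: Bystander: small bottle, 37 mm diameter, 94 mm high. Origin: centre of its underside.
- shield_block: Bystander: grey foil-faced slab, 99 x 49 x 22 mm, lying flat. Origin: centre of its underside.
Not all that is in view belongs to the job. What is shaped like the canister but green, red or turquoise is not meant.

How it is judged:
By the outcome, as a careful person would: the job done as asked, in the order asked, and still so for the second after the job is handed in, while the arm keeps its last pose, push and grip.
It also fails if it takes over 72 s, if anything falls off the work surface, if the arm or the gripper's body presses on something with over 40 N, if the wrist force passes 120 N, or if a joint passes its speed limit or range.

ROBOT

A 7-joint arm with a two-finger parallel gripper is mounted at the origin on a cart in front of the work surface, level with it; the furniture and walls round the work are solid. World frame = base frame: x ahead of the robot, y to its left, z up, the work surface at z = 0. Lengths are in m, angles in rad, forces in N, time in s.
With the tool pointing down it reaches from about 0.4 to 0.85 m from the base axis. Payload 10.4 kg.
Tool frame: the origin (TCP) lies between the finger pads; the fingertips stand 14 mm ahead of it and the grasp point (between the pads) lies 5 mm behind it (r.finger_overhang is the z of the fingertips in the tool frame, in m); z points along the fingers, y is the line along which they close (so a half turn about z gives the same grasp; the last joint's range is limited). The gripper opens to 87 mm and grips with 3 to 60 N. Pads are 19 mm wide; open, the fingers measure 117 mm over their backs; the gripper's body (75 mm by 190 mm) begins 51 mm behind the grasp point.
Start: joints at [1.285, 0.332, -0.065, 1.46, 0.022, 1.35, -0.088], TCP at [0.162, -0.604, 0.237] pointing down, gripper open.
Joint ranges: [-2.6, 2.6], [-0.5, 2.12], [-1.47, 1.34], [0.16, 2.42], [-1.27, 4.41], [0.06, 2.06], [-2.6, 2.6]. Speed limits (rad/s): [2.22, 2.22, 2.79, 2.79, 3.14, 3.14, 3.14].

INTERFACE

Orientations are given as a unit quaternion [x, y, z, w].
In Python, from bench import r, optics gives the robot as it stands.
- The arm moves only by the shell command python3 -m pendant 'ROWS' [FORCE]. ROWS is JSON, a list of rows, each a list of 7 numbers: the closure, from -1 (fully open) to 1 (shut), then the shift along the tool's x, y, z scaled (see below), then the turn, a rotation vector about the tool's x, y, z scaled (see below). In form: [[grip, x, y, z, rx, ry, rz], ...]. A call has 1 to 8 rows; each row is the pose to reach, as a shift and turn from the pose commanded when the call began, along the tool's axes at that moment; what a row does not reach only later rows make up. The controller multiplies each number of a shift by 0.3 m and each number of a turn by 120 degrees. A row lasts 1/8 s, in which the tool goes at most 62.5 mm and 10.7 degrees, less where a joint would pass 70% of its speed; a pose out of reach is approached as far as the arm can. A call with a number of a shift or a turn outside -1 to 1 is refused whole. A call with a gripper value outside its range is refused whole. The fingers move at their own pace and stop on an object; FORCE is the grip in N (left out, the last holds). Time passes only in rows, so rows that repeat a pose let the fingers close. It gives the time, the measured TCP pose, the force, the opening and the grip force at its end, in the units of the state.
- r.read_state(): the state, without advancing time (a new reading comes with each control period).
- optics.camera(name): name is "side" or "top"; returns a dict with "pixels" (384x512x3 uint8, red, green, blue), "vfov" (degrees; the focal length in pixels is half the picture's height over the tangent of half this angle, whatever the lens; pixels are square), "cx", "cy" (the principal point, pixels), "rvec" (rotation vector, rad) and "tvec" (3), from world to camera coordinates, as OpenCV has them. Camera axes: x right, y down, z forward; pixel columns grow to the right and rows downward; lengths in m; the calibration is good to about 2 mm. A picture is of the moment at which its call begins. There is no depth.
- r.close_job(): hands the job in; it is judged then, once.
The state is a dict: "time": time; "joint_positions": joint angles; "joint_vel": joint speeds; "joint_torque": joint torques, N m; "ee_pos": TCP position; "eef_rot": TCP orientation; "ft_force": force on the tool from outside, world axes, zero at the start; "torque": the same for the moment, N m; "width": finger opening in m; "grip_force": force on a finger pad.
Only numpy, scipy, OpenCV 4.12 (cv2) and the standard library are available. Lean on these libraries where they do the work, as an engineer would, in place of code of your own. Each camera call takes 0.05 s, during which the arm holds its last target. There are 200 camera calls.

## Working session

There is one attempt and no reset: what is moved stays moved. The work goes in short steps, Python scripts to look and compute and a shell command to move; the robot and the scene stay as the last step left them, time stands still between calls to the robot, and variables do not carry over. Pictures are saved under pics/ and viewed, at most 10 in all, crops included, and the job is handed in when it is done.

```bash
ls; mkdir -p pics; cat > h.py <<'E'
import numpy as np, cv2
from scipy.spatial.transform import Rotation as R
from bench import r, optics
def cam(n):
    c=optics.camera(n); p=c["pixels"]; f=p.shape[0]/2/np.tan(np.radians(c["vfov"])/2)
    c["K"]=np.array([[f,0,c["cx"]],[0,f,c["cy"]],[0,0,1]]); c["Rm"]=cv2.Rodrigues(np.array(c["rvec"],float))[0]; c["t"]=np.array(c["tvec"],float); return c
def ray(c,uv):
    d=c["Rm"].T@np.linalg.inv(c["K"])@np.array([uv[0],uv[1],1.]); return -c["Rm"].T@c["t"], d
def plane(c,uv,z):
    o,d=ray(c,uv); return o+d*(z-o[2])/d[2]
def tri(c1,u1,c2,u2):
    o1,d1=ray(c1,u1);o2,d2=ray(c2,u2)
    s=np.linalg.lstsq(np.c_[d1,-d2],o2-o1,rcond=None)[0]
    a=o1+s[0]*d1;b=o2+s[1]*d2; return (a+b)/2,np.linalg.norm(a-b)
def proj(c,X):
    q=c["K"]@(c["Rm"]@np.array(X)+c["t"]); return q[:2]/q[2]
def save(c,n,box=None,s=1.5):
    p=c["pixels"][:,:,::-1]
    if box: p=p[box[1]:box[3],box[0]:box[2]]
    cv2.imwrite("pics/"+n+".png",cv2.resize(p,None,fx=s,fy=s,interpolation=cv2.INTER_CUBIC))
E
python3 - <<'E'
from h import *
for n in("side","top"):
    c=cam(n); save(c,n+"0"); print(n,c["K"][0,0],-c["Rm"].T@c["t"],c["Rm"][2], c.keys())
s=r.read_state(); print(s)
E
```

```text
pics
side 494.23400409667806 [ 1.01958935 -1.16269109  0.9084606 ] [-0.28413711  0.7922812  -0.53995981] dict_keys(['pixels', 'vfov', 'cx', 'cy', 'rvec', 'tvec', 'K', 'Rm', 't'])
top 423.72020607996194 [0.52035957 0.00367572 1.41469792] [ 0.07661572 -0.01322415 -0.996973  ] dict_keys(['pixels', 'vfov', 'cx', 'cy', 'rvec', 'tvec', 'K', 'Rm', 't'])
{'time': 0.1, 'joint_positions': array([ 1.28541329,  0.3327924 , -0.06468672,  1.46085684,  0.02162705,
        1.34990404, -0.0885217 ]), 'joint_vel': array([ 0.00012796, -0.00099614, -0.00197547, -0.00214045,  0.00072544,
        0.00052557,  0.00174537]), 'joint_torque': array([ 1.68571019e-03, -6.24542570e+01,  2.48727336e-02, -3.90716958e+01,
       -6.14790455e-02,  3.66246316e-02,  5.87442926e-06]), 'ee_pos': array([ 0.16225102, -0.60323122,  0.23584386]), 'eef_rot': array([ 9.91380944e-01,  1.31009249e-01, -1.26463587e-04, -6.19508492e-04]), 'ft_force': array([-0.20100494, -0.56588276, -0.83951494]), 'torque': array([ 0.00753586, -0.00594485,  0.00796924]), 'grip_force': 0.0, 'width': 0.08699106740354892}
```

View pics/side0.png

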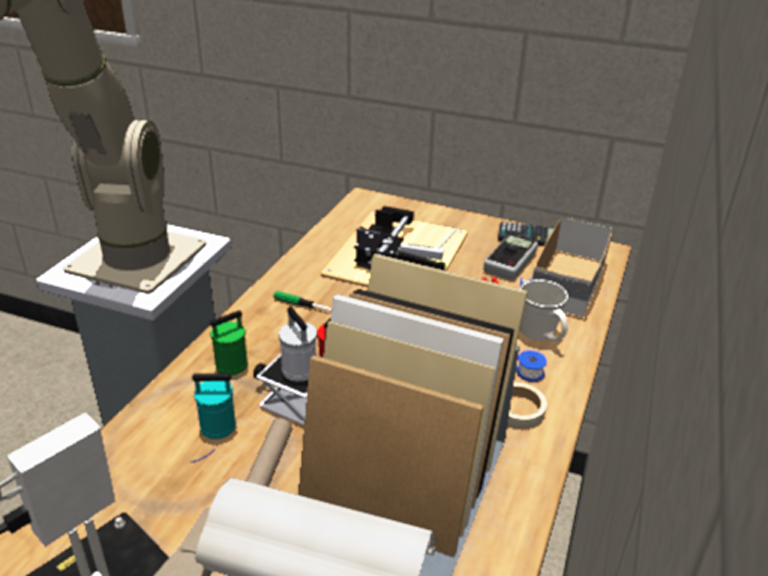

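View pics/top0.png

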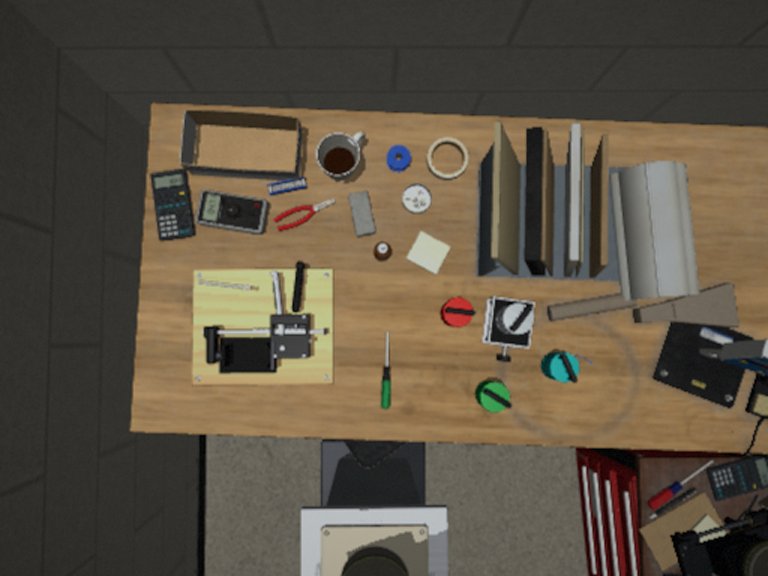

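The top view shows the clamp board at about (195–333, 268–384), with its +x up in the image and +y to the left. The silver canister on the jack is at (514, 320). The side view shows the canister at (297, 345). Next I'll zoom in.

```bash
python3 - <<'E'
from h import *
c=cam("top"); p=c["pixels"][:,:,::-1]
a=cv2.resize(p[172:262,122:232],None,fx=5,fy=5,interpolation=cv2.INTER_CUBIC)
b=cv2.resize(p[190:250,316:366],None,fx=5,fy=5,interpolation=cv2.INTER_CUBIC)
b=cv2.copyMakeBorder(b,0,a.shape[0]-b.shape[0],0,0,cv2.BORDER_CONSTANT)
cv2.imwrite("pics/topcrop.png",np.hstack([a,b]))
c=cam("side"); p=c["pixels"][:,:,::-1]
a=cv2.resize(p[130:195,205:320],None,fx=4,fy=4,interpolation=cv2.INTER_CUBIC)
b=cv2.resize(p[195:285,160:235],None,fx=4,fy=4,interpolation=cv2.INTER_CUBIC)
a=cv2.copyMakeBorder(a,0,b.shape[0]-a.shape[0],0,0,cv2.BORDER_CONSTANT)
cv2.imwrite("pics/sidecrop.png",np.hstack([a,b]))
E
```

```text
(no output)
```

View pics/topcrop.png

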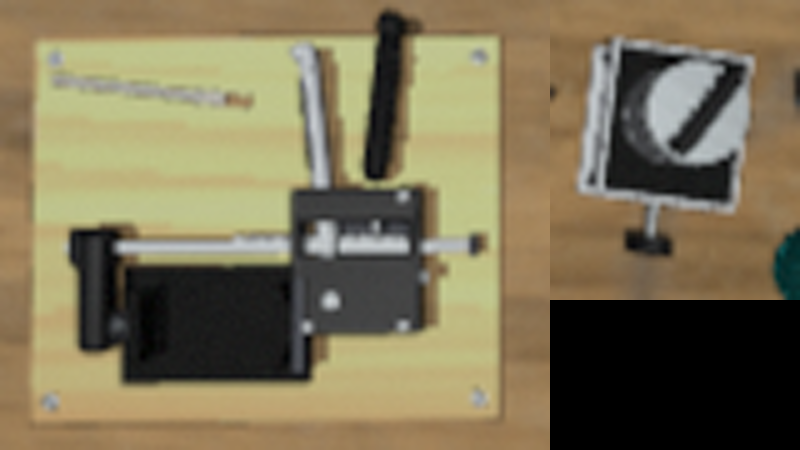

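View pics/sidecrop.png

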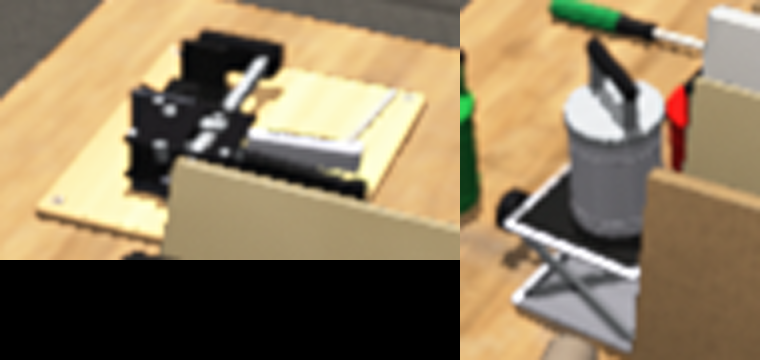

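Top crop: the board corners are at crop (36,38), (501,38), (498,420) and (32,421). The handle bar runs from about (745,65) to (675,150). The brush lies at upper left, the lever at about (310,115) and the grip at (385,95). Side crop: the handle bar runs from (597,45) to (630,100).

```bash
python3 - <<'E'
from h import *
c=cam("top"); s=cam("side")
T=lambda u,v:(122+u/5-.4,172+v/5-.4)
T2=lambda u,v:(316+(u-550)/5-.4,190+v/5-.4)
S2=lambda u,v:(160+(u-460)/4-.4,195+v/4-.4)
B=np.array([plane(c,T(*q),.012)[:2] for q in[(36,38),(501,38),(498,420),(32,421)]])
print("board",B.round(4), "sides",[np.linalg.norm(B[i]-B[i-1]).round(4) for i in range(4)])
loc=np.array([[190,145],[190,-165],[-65,-165],[-65,145]])/1000
a=loc-loc.mean(0); b=B-B.mean(0)
yaw=np.arctan2((a[:,0]*b[:,1]-a[:,1]*b[:,0]).sum(),(a*b).sum())
M=np.array([[np.cos(yaw),-np.sin(yaw)],[np.sin(yaw),np.cos(yaw)]])
o=B.mean(0)-M@loc.mean(0); print("yaw deg",np.degrees(yaw),"origin",o, "res",(B-(loc@M.T+o)).round(4).tolist())
# canister: lid+handle
p=c["pixels"].astype(int)
h=[plane(c,T2(*q),.186) for q in[(745,65),(675,150)]]
print("handle",h,np.linalg.norm(h[0]-h[1]),np.degrees(np.arctan2(*(h[0]-h[1])[1::-1])))
m=(h[0]+h[1])/2
print("lidcentre@.151",plane(c,T2(698,112),.151), "jack plate c@.07", plane(c,T2(668,125),.07))
t,e=tri(c,proj(c,m),s,S2(614,72)); print("tri",t,e, proj(s,m),S2(614,72))
# lid bright mask
roi=np.zeros(p.shape[:2],bool); roi[190:250,316:366]=1
g=p.min(2); mm=((g>150)&roi).astype(np.uint8)
n,l,st,ce=cv2.connectedComponentsWithStats(mm)
print([(st[i].tolist(),ce[i].round(1).tolist()) for i in range(1,n) if st[i,4]>8])
for nm,P,z in[("jaw arm far face",(80,290),.063),("arm near face",(118,290),.063),("pad/mat left",(123,330),.014),("lever tip",(302,45),.058),("lever base",(322,185),.058),("grip tip",(390,15),.058),("grip base",(378,178),.058),("housing TL",(292,190),.065),("housing BR",(424,332),.065)]:
    w=plane(c,T(*P),z)[:2]; print(nm,(M.T@(w-o)).round(4))
E
```

```text
board [[0.6735 0.3938]
 [0.6714 0.0857]
 [0.4196 0.0883]
 [0.4216 0.3929]] sides [np.float64(0.2519), np.float64(0.3081), np.float64(0.2519), np.float64(0.3045)]
yaw deg -0.3075447959406061 origin [0.48408407 0.25052515] res [[-0.0014, -0.0007], [-0.0018, 0.0012], [0.0014, 0.0025], [0.0018, -0.003]]
handle [array([ 0.58159343, -0.3106519 ,  0.186     ]), array([ 0.53252466, -0.26858407,  0.186     ])] 0.0646331706742962 -40.60727561392404
lidcentre@.151 [ 0.55542726 -0.29067223  0.151     ] jack plate c@.07 [ 0.54956534 -0.29020868  0.07      ]
tri [ 0.55738079 -0.29047915  0.18198403] 0.00044693303773855875 [197.97875072 211.05578485] (198.1, 212.6)
[([322, 200, 7, 29, 74], [324.7, 214.6]), ([336, 203, 13, 16, 120], [341.0, 209.1]), ([343, 208, 13, 14, 81], [350.5, 215.9])]
jaw arm far face [0.0226 0.0992]
arm near face [0.0226 0.0752]
pad/mat left [-0.0041  0.0832]
lever tip [ 0.1789 -0.0388]
lever base [ 0.089  -0.0525]
grip tip [ 0.1983 -0.0951]
grip base [ 0.0934 -0.0882]
housing TL [ 0.0856 -0.0345]
housing BR [-0.0044 -0.1188]
```

```bash
python3 - <<'E'
from h import *
c=cam("top"); s=cam("side")
for a,b in[((373,258),(516,270)),((315,362),(606,272)),((332,300),(580,272))]:
    print(tri(s,np.array(a)/1.5,c,np.array(b)/1.5))
for u in((480,277),(622,277)): print(plane(c,np.array(u)/1.5,0))
st=r.read_state(); Rm=R.from_quat(st["eef_rot"]); 
print(Rm.as_matrix().round(3))
d=np.array([.557,-.290,.245])-st["ee_pos"]; print("tool shift",Rm.inv().apply(d), Rm.inv().apply(d)/.3, 55.7/120)
save(c,"obst",(300,60,480,290),2.6)
E
```

```text
(array([ 0.65332841, -0.24870942,  0.29836474]), np.float64(0.036546711109054116))
(array([ 0.64774353, -0.43587409,  0.23164441]), np.float64(0.020818511101267125))
(array([ 0.6430304 , -0.3663838 ,  0.29217012]), np.float64(0.02285926157742979))
[ 0.65203811 -0.24321912  0.        ]
[ 0.64983942 -0.56288942  0.        ]
[[ 0.966  0.26  -0.   ]
 [ 0.26  -0.966  0.   ]
 [ 0.    -0.    -1.   ]]
tool shift [ 0.46252935 -0.20024525 -0.00851018] [ 1.54176449 -0.66748416 -0.02836725] 0.46416666666666667
```

View pics/obst.png

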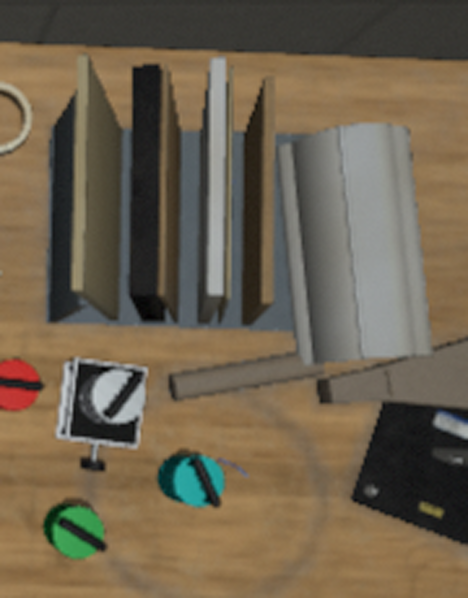

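The panels' near edge is at about x ≈ 0.65, close to where the gripper body will be. I'll grasp 6 mm off the handle's middle, away from the panels, and check from the hover.

```bash
python3 -m pendant '[[-1,0.76,-0.34,-0.02,0,0,0],[-1,0.76,-0.34,-0.02,0,0,0],[-1,0.76,-0.34,-0.02,0,0,0],[-1,0.76,-0.34,-0.02,0,0,0],[-1,0.76,-0.34,-0.02,0,0,0],[-1,0.76,-0.34,-0.02,0,0,0]]'
python3 -m pendant '[[-1,0.77,-0.34,-0.01,0,0,0.464],[-1,0.77,-0.34,-0.01,0,0,0.464],[-1,0.77,-0.34,-0.01,0,0,0.464],[-1,0.77,-0.34,-0.01,0,0,0.464],[-1,0.77,-0.34,-0.01,0,0,0.464],[-1,0.77,-0.34,-0.01,0,0,0.464],[-1,0.77,-0.34,-0.01,0,0,0.464],[-1,0.77,-0.34,-0.01,0,0,0.464]]'
python3 - <<'E'
from h import *
c=cam("top"); s=cam("side")
p=np.hstack([c["pixels"][120:260,280:420],s["pixels"][100:240,130:270]])[:,:,::-1]
cv2.imwrite("pics/hover.png",cv2.resize(p,None,fx=2.8,fy=2.8))
st=r.read_state(); Rm=R.from_quat(st["eef_rot"]); m=Rm.as_matrix(); print(st["time"],st["ee_pos"],m.round(3), np.degrees(np.arctan2(m[1,1],m[0,1])),st["joint_positions"].round(2))
print("shift/.3",Rm.inv().apply(np.array([.5525,-.2865,.177])-st["ee_pos"])/.3)
E
```

```text
time: 1.15
ee_pos: [0.3556, -0.4462, 0.2426]
eef_rot: [0.991, 0.131, -0.0, 0.0]
ft_force: [-0.5, -0.6, -0.4]
width: 0.0867
grip_force: 0.0
time: 2.15
ee_pos: [0.5519, -0.2887, 0.2455]
eef_rot: [0.938, -0.347, -0.0, 0.0]
ft_force: [-0.9, -0.7, 0.8]
width: 0.087
grip_force: 0.0
2.25 [ 0.55211361 -0.28824115  0.24559865] [[ 0.759 -0.651 -0.   ]
 [-0.651 -0.759 -0.   ]
 [ 0.     0.    -1.   ]] -130.6285049656684 [ 0.6   0.33 -0.24  1.44  0.08  1.37 -1.93]
shift/.3 [-0.00284309 -0.00529319  0.22866052]
```

View pics/hover.png

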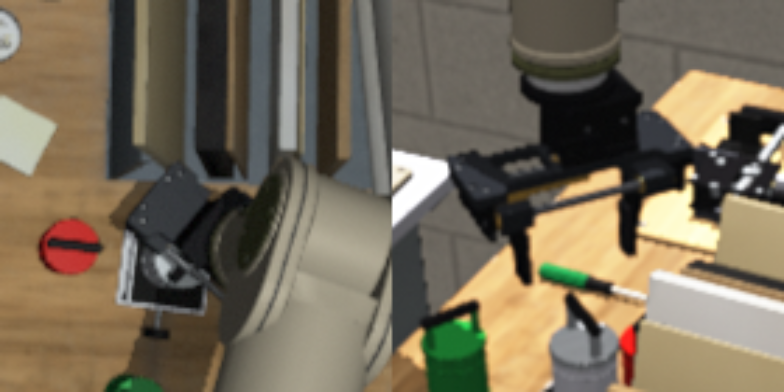

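The hover shows the gripper corner at crop (180,170), about 2 cm clear of the panel end at (140,145), and the fingers are open over the handle. I'll go down and pinch.

```bash
python3 -m pendant '[[-1,-0.003,-0.005,0.1,0,0,0],[-1,-0.003,-0.005,0.18,0,0,0],[-1,-0.003,-0.005,0.228,0,0,0],[-1,-0.003,-0.005,0.228,0,0,0],[0.2,-0.003,-0.005,0.228,0,0,0],[0.6,-0.003,-0.005,0.228,0,0,0],[1,-0.003,-0.005,0.228,0,0,0],[1,-0.003,-0.005,0.228,0,0,0]]' 35
python3 -m pendant '[[1,0,0,0,0,0,0],[1,0,0,0,0,0,0],[1,0,0,0,0,0,0]]'
```

```text
time: 3.25
ee_pos: [0.553, -0.2856, 0.1774]
eef_rot: [0.938, -0.347, 0.0, 0.0]
ft_force: [0.5, -0.5, -1.0]
width: 0.0549
grip_force: 0.0
time: 3.62
ee_pos: [0.5529, -0.2856, 0.1771]
eef_rot: [0.938, -0.347, 0.0, 0.0]
ft_force: [-0.2, 0.6, -0.2]
width: 0.0249
grip_force: 0.0
```

```bash
python3 -m pendant '[[1,0,0,0,0,0,0],[1,0,0,0,0,0,0],[1,0,0,0,0,0,0],[1,0,0,0,0,0,0]]'
python3 -m pendant '[[1,0,0,-0.03,0,0,0],[1,0,0,-0.1,0,0,0],[1,0,0,-0.22,0,0,0],[1,0,0,-0.3,0,0,0],[1,0,0,-0.3,0,0,0]]'
python3 - <<'E'
from h import *
st=r.read_state(); Rm=R.from_quat(st["eef_rot"]); print(st["ee_pos"],st["width"],st["ft_force"],Rm.as_matrix().round(4))
print(Rm.inv().apply(np.array([.484,.2605,st["ee_pos"][2]])-st["ee_pos"]-Rm.apply([-.006,0,0]))/.3)
E
```

```text
time: 4.12
ee_pos: [0.5529, -0.2856, 0.177]
eef_rot: [0.938, -0.347, -0.0, 0.0]
ft_force: [-0.1, -0.3, -1.4]
width: 0.0102
grip_force: 34.8
time: 4.75
ee_pos: [0.5538, -0.2858, 0.2694]
eef_rot: [0.938, -0.347, 0.002, 0.0]
ft_force: [0.5, -0.1, -3.3]
width: 0.0106
grip_force: 34.8
[ 0.5537724  -0.28579125  0.2693527 ] 0.01062310441350246 [ 0.52090758 -0.09067311 -3.33929358] [[ 0.7591 -0.651   0.0034]
 [-0.651  -0.7591 -0.0016]
 [ 0.0037 -0.001  -1.    ]]
[-1.3419205  -1.2309282  -0.00374042]
```

```bash
python3 -m pendant '[[1,-0.05,-0.04,0,0,0,0],[1,-0.17,-0.15,0,0,0,0],[1,-0.29,-0.26,0,0,0,0],[1,-0.41,-0.36,0,0,0,0],[1,-0.53,-0.47,0,0,0,0],[1,-0.62,-0.55,0,0,0,0],[1,-0.68,-0.6,0,0,0,0],[1,-0.7,-0.62,0,0,0,0]]'
python3 -m pendant '[[1,-0.04,-0.03,0,0,0,-0.04],[1,-0.14,-0.12,0,0,0,-0.1],[1,-0.26,-0.22,0,0,0,-0.17],[1,-0.38,-0.33,0,0,0,-0.24],[1,-0.5,-0.44,0,0,0,-0.29],[1,-0.6,-0.53,0,0,0,-0.32],[1,-0.66,-0.58,0,0,0,-0.338],[1,-0.677,-0.598,0,0,0,-0.338]]'
python3 -m pendant '[[1,0,0,0,0,0,0],[1,0,0,0,0,0,0]]'
python3 - <<'E'
from h import *
st=r.read_state(); Rm=R.from_quat(st["eef_rot"]); print(st["joint_positions"].round(2),Rm.as_matrix().round(4))
print(Rm.inv().apply(np.array([.478,.2605,st["ee_pos"][2]])-st["ee_pos"])/.3)
c=cam("top"); s=cam("side")
p=np.hstack([c["pixels"][160:270,110:240],s["pixels"][70:180,200:330]])[:,:,::-1]
cv2.imwrite("pics/over.png",cv2.resize(p,None,fx=3,fy=3))
E
```

```text
time: 5.75
ee_pos: [0.5135, -0.0055, 0.2661]
eef_rot: [0.938, -0.346, -0.001, 0.0]
ft_force: [0.3, -0.5, -2.8]
width: 0.0105
grip_force: 34.8
time: 6.75
ee_pos: [0.477, 0.2611, 0.2666]
eef_rot: [1.0, -0.0, -0.0, 0.0]
ft_force: [0.2, 0.7, -4.1]
width: 0.0109
grip_force: 34.8
time: 7.0
ee_pos: [0.478, 0.259, 0.267]
eef_rot: [1.0, -0.002, 0.0, 0.0]
ft_force: [0.1, 0.0, -3.5]
width: 0.0104
grip_force: 34.8
[ 0.03  0.2  -0.69  1.6   0.13  1.39 -2.25] [[ 1.e+00 -4.e-03  1.e-04]
 [-4.e-03 -1.e+00 -9.e-04]
 [ 1.e-04  9.e-04 -1.e+00]]
[ 1.82803223e-05 -4.99501029e-03 -4.50184244e-06]
```

View pics/over.png

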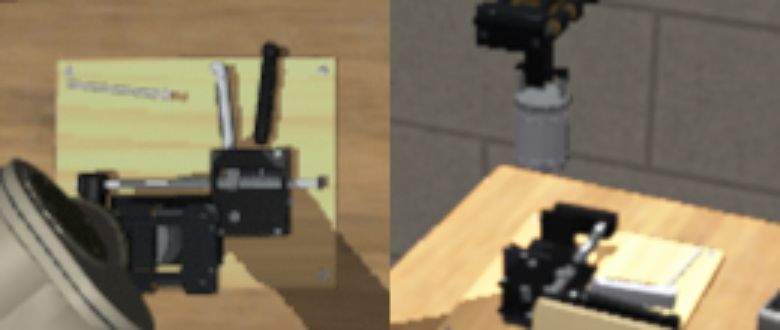

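The canister hangs upright over the gap: lid at (165,245) on the left, body upright at (542,130) on the right. I'll lower it.

```bash
python3 -m pendant '[[1,0,-0.005,0.08,0,0,0],[1,0,-0.005,0.2,0,0,0],[1,0,-0.005,0.32,0,0,0],[1,0,-0.005,0.41,0,0,0],[1,0,-0.005,0.45,0,0,0],[1,0,-0.005,0.465,0,0,0],[1,0,-0.005,0.47,0,0,0],[1,0,-0.005,0.47,0,0,0]]'
python3 -m pendant '[[1,0,0,0.004,0,0,0],[1,0,0,0.008,0,0,0],[1,0,0,0.012,0,0,0],[1,0,0,0.014,0,0,0],[1,0,0,0.016,0,0,0],[1,0,0,0.016,0,0,0]]'
```

```text
time: 8.1
ee_pos: [0.4777, 0.2624, 0.1269]
eef_rot: [1.0, -0.001, 0.001, -0.0]
ft_force: [-0.4, 0.5, -4.0]
width: 0.0104
grip_force: 34.8
time: 8.85
ee_pos: [0.4773, 0.2622, 0.1213]
eef_rot: [1.0, -0.001, -0.0, 0.0]
ft_force: [-0.2, 0.6, -3.5]
width: 0.0107
grip_force: 34.8
```

```bash
python3 -m pendant '[[1,0,0,0.004,0,0,0],[1,0,0,0.007,0,0,0],[1,0,0,0.007,0,0,0]]'
```

```text
time: 9.22
ee_pos: [0.478, 0.2626, 0.121]
eef_rot: [1.0, -0.001, 0.001, -0.0]
ft_force: [-4.2, -4.2, 13.7]
width: 0.0108
grip_force: 34.8
```

```bash
python3 -m pendant '[[1,0,0,-0.003,0,0,0],[0.6,0,0,-0.003,0,0,0],[0.4,0,0,-0.003,0,0,0],[0,0,0,-0.003,0,0,0],[-0.5,0,0,-0.003,0,0,0],[-1,0,0,-0.003,0,0,0],[-1,0,0,-0.003,0,0,0],[-1,0,0,-0.02,0,0,0]]'
python3 -m pendant '[[-1,0,0,-0.05,0,0,0],[-1,0,0,-0.2,0,0,0],[-1,0,0,-0.35,0,0,0],[-1,0,0,-0.35,0,0,0]]'
python3 - <<'E'
from h import *
st=r.read_state(); Rm=R.from_quat(st["eef_rot"]); print(Rm.as_matrix().round(3),st["joint_positions"].round(2))
yaw=np.radians(-.3); M=np.array([[np.cos(yaw),-np.sin(yaw)],[np.sin(yaw),np.cos(yaw)]])
t=np.array([.484,.2505])+M@[.129,-.067]; print("target",t)
print(Rm.inv().apply(np.r_[t,.14]-st["ee_pos"])/.3)
E
```

```text
time: 10.22
ee_pos: [0.477, 0.2621, 0.1251]
eef_rot: [1.0, -0.0, -0.0, 0.0]
ft_force: [0.2, -1.0, 0.3]
width: 0.0677
grip_force: 0.0
time: 10.72
ee_pos: [0.4787, 0.2636, 0.2349]
eef_rot: [1.0, -0.0, 0.003, -0.001]
ft_force: [-0.2, -0.2, 0.1]
width: 0.0866
grip_force: 0.0
[[ 1.    -0.001  0.007]
 [-0.001 -1.     0.003]
 [ 0.007 -0.003 -1.   ]] [ 0.02  0.22 -0.69  1.65  0.15  1.32 -2.27]
target [0.61264742 0.18282548]
[0.44457087 0.26966335 0.31861969]
```

```bash
python3 -m pendant '[[-1,0.1,0.06,0,0,0,0],[-1,0.27,0.16,0,0,0,0],[-1,0.4,0.24,0,0,0,0],[-1,0.445,0.27,0.05,0,0,0],[-1,0.445,0.27,0.1,0,0,0],[-1,0.445,0.27,0.1,0,0,0],[-1,0.445,0.27,0.1,0,0,0]]'
python3 - <<'E'
from h import *
st=r.read_state(); Rm=R.from_quat(st["eef_rot"]); print(Rm.as_matrix().round(3),st["joint_positions"].round(2))
print(Rm.inv().apply(np.array([.6126,.1828,.046])-st["ee_pos"])/.3)
c=cam("top"); s=cam("side")
p=np.hstack([c["pixels"][160:270,110:240],s["pixels"][70:180,200:330]])[:,:,::-1]
cv2.imwrite("pics/trig.png",cv2.resize(p,None,fx=3,fy=3))
E
```

```text
time: 11.6
ee_pos: [0.6098, 0.1825, 0.2008]
eef_rot: [1.0, 0.001, 0.0, -0.0]
ft_force: [0.2, 0.4, -0.3]
width: 0.0875
grip_force: 0.0
[[ 1.     0.001  0.   ]
 [ 0.001 -1.     0.   ]
 [ 0.    -0.    -1.   ]] [ 0.08  0.44 -0.6   1.45  0.25  1.32 -2.1 ]
[ 0.00922792 -0.00090731  0.51608874]
```

View pics/trig.png

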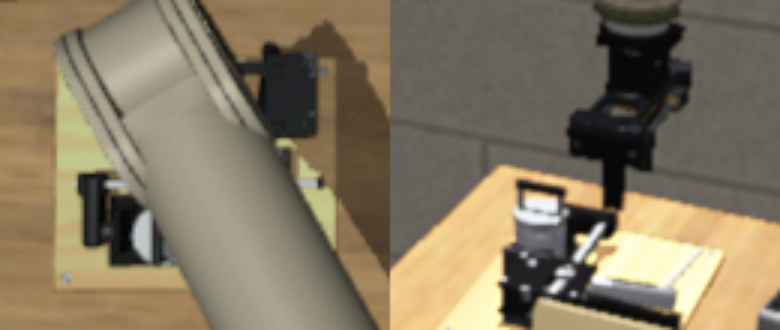

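The canister stands upright in the clamp, at (540,215) in the right half. The gripper hovers over the lever and grip, and the jaw arm and bar end are still visible to the top camera at (92,210) and (320,183). I'll lower the fingers to straddle the grip and lever.

```bash
cat >> h.py <<'E'
O=np.array([.484,.2505]); yw=np.radians(-.3); M2=np.array([[np.cos(yw),-np.sin(yw)],[np.sin(yw),np.cos(yw)]])
def edge(prof,rev=False):
    # sub-pixel strongest edge column
    d=np.abs(np.diff(cv2.GaussianBlur(prof.reshape(1,-1).astype(np.float32),(0,0),1)[0])); i=int(d.argmax()); i=min(max(i,1),len(d)-2)
    a,b,c=d[i-1:i+2]; return i+.5+.5*(a-c)/(a-2*b+c+1e-9)
def bar():
    c=cam("top"); p=c["pixels"].astype(float).sum(2)
    out=[]
    # jaw arm outer (+y) top edge, clamp x -5..+20
    for X in(-.008,0.0,.01,.02,.03):
        A=[proj(c,np.r_[O+M2@[X,y],.063]) for y in(.135,.085)]
        n=200; us=np.linspace(A[0],A[1],n).astype(np.float32)
        pr=cv2.remap(p.astype(np.float32),us[:,:1].copy(),us[:,1:].copy(),cv2.INTER_LINEAR).ravel()
        pr=cv2.GaussianBlur(pr.reshape(1,-1),(0,0),8).ravel(); k=np.abs(np.diff(pr)).argmax()
        out.append(.117-(.135-.05*(k+.5)/(n-1)))
    out=np.array(out)*1e3
    return np.median(out).round(2),out.round(1)
def st():
    s=r.read_state(); w=M2.T@(s["ee_pos"][:2]-O); h=s["width"]/2
    print("t",round(s["time"],2),"clamp xy",(w*1e3).round(1),"z",s["ee_pos"][2].round(4),"lever finger y",((w[1]+h)*1e3).round(1),"grip finger y",((w[1]-h)*1e3).round(1),"w",(s["width"]*1e3).round(1),"F",np.round(s["grip_force"],1),s["ft_force"].round(1))
    print("bar",*bar())
E
python3 -m pendant '[[-1,0.009,-0.001,0.1,0,0,0],[-1,0.009,-0.001,0.25,0,0,0],[-1,0.009,-0.001,0.4,0,0,0],[-1,0.009,-0.001,0.5,0,0,0],[-1,0.009,-0.001,0.525,0,0,0],[-1,0.009,-0.001,0.525,0,0,0]]' 25
python3 -c "
from h import *
st()"
```

```text
time: 12.45
ee_pos: [0.6137, 0.1817, 0.0437]
eef_rot: [1.0, -0.0, 0.0, -0.0]
ft_force: [0.3, -1.2, 0.6]
width: 0.087
grip_force: 0.0Traceback (most recent call last):
  File "<string>", line 3, in <module>
    st()
    ~~^^
  File "h.py", line 40, in st
    print("t",round(s["time"],2),"clamp xy",(w*1e3).round(1),"z",s["ee_pos"][2].round(4),"lever finger y",((w[1]+h)*1e3).round(1),"grip finger y",((w[1]-h)*1e3).round(1),"w",(s["width"]*1e3).round(1),"F",np.round(s["grip_force"],1),s["ft_force"].round(1))
                                                                                                                                                                              ^^^^^^^^^^^^^^^^^^^^^^
AttributeError: 'float' object has no attribute 'round'
```

```bash
sed -i 's/(s\["width"\]\*1e3).round(1)/np.round(s["width"]*1e3,1)/' h.py
python3 -m pendant '[[-0.4,0,0,0,0,0,0],[-0.4,0,0,0,0,0,0],[-0.4,0,0,0,0,0,0],[-0.4,0,0,0,0,0,0]]' 25
python3 -c "
from h import *
st()"
python3 -m pendant '[[-0.2,0,0.005,0,0,0,0],[0,0,0.018,0,0,0,0],[0.15,0,0.03,0,0,0,0],[0.25,0,0.038,0,0,0,0],[0.4,0,0.042,0,0,0,0],[0.4,0,0.042,0,0,0,0],[0.4,0,0.042,0,0,0,0],[0.4,0,0.042,0,0,0,0]]' 25
python3 -c "
from h import *
st()"
```

```text
time: 12.95
ee_pos: [0.6135, 0.1813, 0.043]
eef_rot: [1.0, -0.001, 0.0, 0.0]
ft_force: [-0.9, 0.5, -0.3]
width: 0.0627
grip_force: 0.0
t 12.95 clamp xy [129.8 -68.5] z 0.043 lever finger y -37.1 grip finger y -99.8 w 62.7 F 0.0 [-0.9  0.5 -0.3]
bar 16.55 [16.8 16.8 16.5 16.3 16.3]
time: 14.0
ee_pos: [0.6139, 0.1699, 0.0431]
eef_rot: [1.0, -0.001, 0.001, -0.001]
ft_force: [4.2, 6.6, -1.7]
width: 0.0309
grip_force: 24.8
t 14.0 clamp xy [130.3 -79.9] z 0.0431 lever finger y -64.4 grip finger y -95.4 w 30.9 F 24.8 [ 4.2  6.6 -1.7]
bar 20.57 [21.1 20.8 20.6 20.6 20.6]
```

```bash
python3 -m pendant '[[0.1,0,-0.01,0,0,0,0],[-0.1,0,-0.022,0,0,0,0],[-0.25,0,-0.035,0,0,0,0],[-0.5,0,-0.042,0,0,0,0],[-0.5,0,-0.042,0,0,0,0],[-0.5,0,-0.042,0,0,0,0]]' 25
python3 -c "
from h import *
st()"
python3 -m pendant '[[-0.2,0,0.005,0,0,0,0],[0,0,0.018,0,0,0,0],[0.15,0,0.03,0,0,0,0],[0.25,0,0.038,0,0,0,0],[0.4,0,0.042,0,0,0,0],[0.4,0,0.042,0,0,0,0],[0.4,0,0.042,0,0,0,0]]' 25
python3 -c "
from h import *
st()"
```

```text
time: 14.8
ee_pos: [0.6133, 0.1808, 0.0425]
eef_rot: [1.0, -0.001, -0.0, 0.0]
ft_force: [-0.0, -0.0, -0.5]
width: 0.0646
grip_force: 0.0
t 14.8 clamp xy [129.7 -69. ] z 0.0425 lever finger y -36.7 grip finger y -101.3 w 64.6 F 0.0 [-0.  -0.  -0.5]
bar 18.06 [18.1 17.8 18.1 18.1 17.8]
time: 15.72
ee_pos: [0.6139, 0.1699, 0.0431]
eef_rot: [1.0, -0.0, 0.001, -0.001]
ft_force: [4.0, 5.6, -2.5]
width: 0.0309
grip_force: 24.6
t 15.72 clamp xy [130.4 -79.9] z 0.0431 lever finger y -64.4 grip finger y -95.3 w 30.9 F 24.6 [ 4.   5.6 -2.5]
bar 26.35 [26.6 26.1 25.8 26.6 26.3]
```

```bash
python3 -m pendant '[[0.1,0,-0.01,0,0,0,0],[-0.1,0,-0.022,0,0,0,0],[-0.25,0,-0.035,0,0,0,0],[-0.5,0,-0.042,0,0,0,0],[-0.5,0,-0.042,0,0,0,0],[-0.5,0,-0.042,0,0,0,0]]' 25
python3 -c "
from h import *
st()"
python3 -m pendant '[[-0.2,0,0.005,0,0,0,0],[0,0,0.018,0,0,0,0],[0.15,0,0.03,0,0,0,0],[0.25,0,0.038,0,0,0,0],[0.4,0,0.042,0,0,0,0],[0.4,0,0.042,0,0,0,0],[0.4,0,0.042,0,0,0,0]]' 25
python3 -c "
from h import *
st()"
python3 -m pendant '[[0.1,0,-0.01,0,0,0,0],[-0.1,0,-0.022,0,0,0,0],[-0.25,0,-0.035,0,0,0,0],[-0.5,0,-0.042,0,0,0,0],[-0.5,0,-0.042,0,0,0,0],[-0.5,0,-0.042,0,0,0,0]]' 25
python3 -c "
from h import *
st()"
```

```text
time: 16.52
ee_pos: [0.6133, 0.1809, 0.0425]
eef_rot: [1.0, -0.001, -0.0, 0.0]
ft_force: [0.4, -0.2, -0.4]
width: 0.0646
grip_force: 0.0
t 16.52 clamp xy [129.6 -68.9] z 0.0425 lever finger y -36.6 grip finger y -101.2 w 64.6 F 0.0 [ 0.4 -0.2 -0.4]
bar 23.58 [23.8 23.8 23.6 23.3 23.3]
time: 17.45
ee_pos: [0.6139, 0.1699, 0.0431]
eef_rot: [1.0, -0.0, 0.001, -0.001]
ft_force: [2.4, 6.5, -2.3]
width: 0.0308
grip_force: 24.6
t 17.45 clamp xy [130.3 -79.9] z 0.0431 lever finger y -64.5 grip finger y -95.3 w 30.8 F 24.6 [ 2.4  6.5 -2.3]
bar 29.11 [29.4 29.4 29.1 29.1 29.1]
time: 18.25
ee_pos: [0.6132, 0.1811, 0.0425]
eef_rot: [1.0, -0.001, -0.0, 0.0]
ft_force: [0.1, -0.2, -0.6]
width: 0.0645
grip_force: 0.0
t 18.25 clamp xy [129.6 -68.8] z 0.0425 lever finger y -36.5 grip finger y -101.0 w 64.5 F 0.0 [ 0.1 -0.2 -0.6]
bar 27.6 [27.9 27.6 27.6 27.4 28.4]
```

```bash
python3 -m pendant '[[-0.2,0,0.005,0,0,0,0],[0,0,0.018,0,0,0,0],[0.15,0,0.03,0,0,0,0],[0.25,0,0.038,0,0,0,0],[0.4,0,0.042,0,0,0,0],[0.4,0,0.042,0,0,0,0],[0.4,0,0.042,0,0,0,0]]' 25
python3 -c "
from h import *
st()"
python3 -m pendant '[[0.1,0,-0.01,0,0,0,0],[-0.1,0,-0.022,0,0,0,0],[-0.25,0,-0.035,0,0,0,0],[-0.5,0,-0.042,0,0,0,0],[-0.5,0,-0.042,0,0,0,0],[-0.5,0,-0.042,0,0,0,0]]' 25
python3 - <<'E'
from h import *
st()
c=cam("top"); s=cam("side")
p=c["pixels"][195:265,120:220][:,:,::-1]; q=s["pixels"][125:181,240:320][:,:,::-1]
a=cv2.resize(p,None,fx=4,fy=4,interpolation=cv2.INTER_CUBIC); b=cv2.resize(q,None,fx=5,fy=5,interpolation=cv2.INTER_CUBIC)
cv2.imwrite("pics/jaw.png",np.hstack([a,b]))
E
```

```text
time: 19.18
ee_pos: [0.614, 0.1699, 0.0431]
eef_rot: [1.0, -0.0, 0.001, -0.001]
ft_force: [3.4, 5.9, -1.9]
width: 0.0311
grip_force: 24.7
t 19.18 clamp xy [130.4 -79.9] z 0.0431 lever finger y -64.4 grip finger y -95.4 w 31.1 F 24.7 [ 3.4  5.9 -1.9]
bar -12.1 [-12.1 -12.1 -12.1 -11.6 -11.6]
time: 19.98
ee_pos: [0.6132, 0.181, 0.0425]
eef_rot: [1.0, -0.001, -0.0, 0.0]
ft_force: [-0.5, -0.3, 0.6]
width: 0.0647
grip_force: 0.0
t 19.98 clamp xy [129.6 -68.8] z 0.0425 lever finger y -36.5 grip finger y -101.1 w 64.7 F 0.0 [-0.5 -0.3  0.6]
bar -11.84 [-12.3 -11.8 -11.8 -11.6 -11.3]
```

View pics/jaw.png

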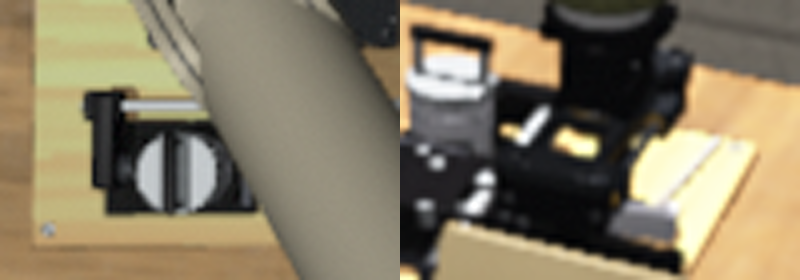

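Crop: jaw arm from about 92 to 118, mat from 105, lid centre at about (177,173), canister upright. My edge search had caught the board's edge, so I'll narrow the window and also measure the lid.

```bash
sed -i 's/in(.135,.085)/in(.118,.060)/; s/.117-(.135-.05\*/.117-(.118-.058*/' h.py
cat >> h.py <<'E'
def lid():
    c=cam("top"); p=c["pixels"]; g=p.min(2).astype(int); m=np.zeros(g.shape,np.uint8)
    m[225:255,150:182]=(g[225:255,150:182]>105)
    ys,xs=np.where(m); 
    n,l,s,ce=cv2.connectedComponentsWithStats(m)
    a=plane(c,(xs.min()-.5,np.median(ys)),.095); b=plane(c,(np.median(xs),ys.min()-.5),.095); d=plane(c,(np.median(xs),ys.max()+.5),.095)
    f=lambda w:(M2.T@(w[:2]-O)*1e3).round(1)
    print("lid +y edge",f(a),"top",f(b),"bot",f(d),"n",len(xs))
E
python3 -c "
from h import *
st();lid();st()"
```

```text
t 20.12 clamp xy [129.7 -68.8] z 0.0426 lever finger y -36.3 grip finger y -101.2 w 64.9 F 0.0 [ 0.3 -0.4  0.4]
bar 33.25 [33.2 33.2 33.2 33.  33. ]
lid +y edge [-22.8  53.6] top [38.5  0.5] bot [-53.6  -0.6] n 420
t 20.23 clamp xy [129.8 -68.7] z 0.0427 lever finger y -36.0 grip finger y -101.3 w 65.3 F 0.0 [ 0.1 -0.2  0.7]
bar 33.25 [33.2 33.2 33.2 33.  33. ]
```

```bash
python3 -m pendant '[[-0.2,0,0.005,0,0,0,0],[0,0,0.018,0,0,0,0],[0.15,0,0.03,0,0,0,0],[0.25,0,0.038,0,0,0,0],[0.4,0,0.042,0,0,0,0],[0.4,0,0.042,0,0,0,0],[0.4,0,0.042,0,0,0,0]]' 25
python3 - <<'E'
from h import *
st()
c=cam("top"); print("lid c before (from view)",(M2.T@(plane(c,(163.5,237.9),.095)[:2]-O)*1e3).round(1))
E
python3 -m pendant '[[0.1,0,-0.01,0,0,0,0],[-0.1,0,-0.022,0,0,0,0],[-0.25,0,-0.035,0,0,0,0],[-0.5,0,-0.042,0,0,0,0],[-0.5,0,-0.042,0,0,0,0],[-0.5,0,-0.042,0,0,0,0]]' 25
python3 - <<'E'
from h import *
st()
c=cam("top")
p=c["pixels"][195:265,120:220][:,:,::-1]
cv2.imwrite("pics/jaw2.png",cv2.resize(p,None,fx=7,fy=7,interpolation=cv2.INTER_CUBIC))
E
```

```text
time: 21.15
ee_pos: [0.614, 0.1699, 0.0431]
eef_rot: [1.0, -0.0, 0.001, -0.001]
ft_force: [3.5, 5.2, -2.1]
width: 0.0313
grip_force: 24.6
t 21.15 clamp xy [130.4 -79.9] z 0.0431 lever finger y -64.3 grip finger y -95.5 w 31.3 F 24.6 [ 3.5  5.2 -2.1]
bar 40.24 [40.5 40.2 40.2 40.2 41.1]
lid c before (from view) [-2.7 10.8]
time: 22.0
ee_pos: [0.6133, 0.181, 0.0425]
eef_rot: [1.0, -0.001, -0.0, 0.0]
ft_force: [-1.0, 0.4, 0.1]
width: 0.0648
grip_force: 0.0
t 22.0 clamp xy [129.6 -68.9] z 0.0425 lever finger y -36.5 grip finger y -101.3 w 64.8 F 0.0 [-1.   0.4  0.1]
bar 38.2 [37.9 38.5 38.5 38.2 37.9]
```

View pics/jaw2.png

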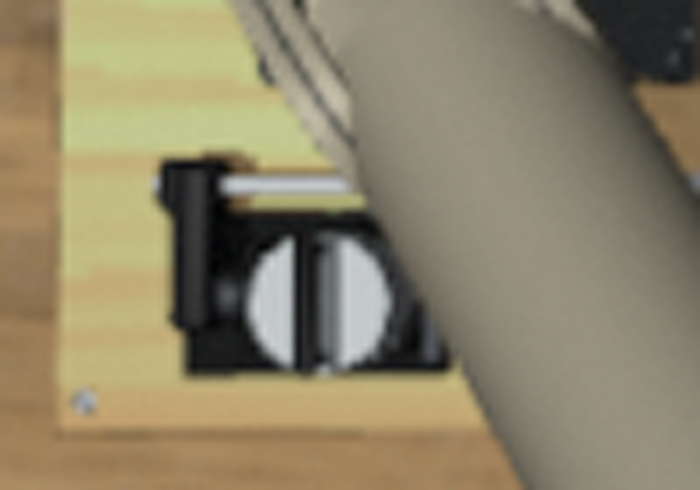

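The arm below the bar bracket is inset about 5.5 mm from its outer envelope, so the true bar value is about 5.5 mm less than I measured: about 32.5 kept now. The lid at y≈6 agrees with this. So two more squeezes are needed, and the last should give about 6–7 mm of compression.

```bash
cat >> h.py <<'E'
def lid():
    c=cam("top"); g=c["pixels"].min(2).astype(np.float32); o=[]
    for v in(236,237,238,239):
        q=cv2.resize(g[v:v+1,150:180],None,fx=20,fy=1,interpolation=cv2.INTER_LINEAR).ravel(); k=np.where(q>100)[0]
        o.append([150+(k[0]+.5)/20-.5,150+(k[-1]+.5)/20-.5])
    a,b=np.median(o,0); y=lambda u:((M2.T@(plane(c,(u,237.8),.095)[:2]-O))[1]*1e3).round(1)
    print("lid +y edge",y(a),"-y edge",y(b),"centre",y((a+b)/2))
E
python3 -c "
from h import *
lid()"
python3 -m pendant '[[-0.2,0,0.005,0,0,0,0],[0,0,0.018,0,0,0,0],[0.15,0,0.03,0,0,0,0],[0.25,0,0.038,0,0,0,0],[0.4,0,0.042,0,0,0,0],[0.4,0,0.042,0,0,0,0],[0.4,0,0.042,0,0,0,0]]' 25
python3 -c "
from h import *
st();lid()"
python3 -m pendant '[[0.1,0,-0.01,0,0,0,0],[-0.1,0,-0.022,0,0,0,0],[-0.25,0,-0.035,0,0,0,0],[-0.5,0,-0.042,0,0,0,0],[-0.5,0,-0.042,0,0,0,0],[-0.5,0,-0.042,0,0,0,0]]' 25
python3 -c "
from h import *
st();lid()"
```

```text
lid +y edge 37.5 -y edge -25.9 centre 5.8
time: 23.02
ee_pos: [0.614, 0.17, 0.0431]
eef_rot: [1.0, -0.0, 0.001, -0.001]
ft_force: [2.6, 5.5, -2.7]
width: 0.0311
grip_force: 24.6
t 23.02 clamp xy [130.4 -79.9] z 0.0431 lever finger y -64.3 grip finger y -95.4 w 31.1 F 24.6 [ 2.6  5.5 -2.7]
bar 44.03 [44.  44.  43.7 43.4 44.6]
lid +y edge 33.7 -y edge -29.7 centre 2.0
time: 23.88
ee_pos: [0.6132, 0.1811, 0.0425]
eef_rot: [1.0, -0.001, -0.0, 0.0]
ft_force: [0.4, -0.1, -1.0]
width: 0.0644
grip_force: 0.0
t 23.88 clamp xy [129.6 -68.7] z 0.0425 lever finger y -36.5 grip finger y -100.9 w 64.4 F 0.0 [ 0.4 -0.1 -1. ]
bar 42.57 [43.2 42.9 42.6 42.6 42.3]
lid +y edge 33.9 -y edge -29.8 centre 2.0
```

```bash
python3 -m pendant '[[-0.3,0,0.005,0,0,0,0],[-0.15,0,0.015,0,0,0,0],[0,0,0.025,0,0,0,0],[0.1,0,0.035,0,0,0,0],[0.1,0,0.042,0,0,0,0],[0.1,0,0.046,0,0,0,0],[0.1,0,0.046,0,0,0,0],[0.1,0,0.046,0,0,0,0]]' 25
python3 - <<'E'
from h import *
for i in range(3): st()
lid()
E
```

```text
time: 24.98
ee_pos: [0.614, 0.1707, 0.0431]
eef_rot: [1.0, 0.0, 0.001, -0.002]
ft_force: [5.3, 10.9, -5.9]
width: 0.0392
grip_force: 5.5
t 24.98 clamp xy [130.5 -79.1] z 0.0431 lever finger y -59.5 grip finger y -98.7 w 39.2 F 5.5 [ 5.3 10.9 -5.9]
bar 44.03 [44.  44.  43.7 43.4 44.9]
t 25.02 clamp xy [130.5 -79.1] z 0.0431 lever finger y -59.3 grip finger y -99.0 w 39.7 F 5.5 [ 6.4 11.6 -6.2]
bar 44.03 [44.  44.  44.  43.4 44.6]
t 25.07 clamp xy [130.5 -79.1] z 0.0431 lever finger y -59.3 grip finger y -99.0 w 39.8 F 5.5 [ 6.1 11.4 -6.6]
bar 44.03 [44.3 44.  44.  43.7 44.9]
lid +y edge 33.6 -y edge -29.7 centre 2.0
```

```bash
sed -i 's/in(-.008,0.0,.01,.02,.03)/in(.0415,.043,.045,.058,.060)/' h.py; python3 - <<'E'
from h import *
for i in range(2): st()
# profile dump along X=.043 and .06
c=cam("top"); p=c["pixels"].astype(np.float32).sum(2)
for X in(.043,.06):
    U=np.array([proj(c,np.r_[O+M2@[X,y],.063]) for y in np.arange(.09,.04,-.003)],np.float32)
    print(X,cv2.remap(p,U[:,:1].copy(),U[:,1:].copy(),cv2.INTER_LINEAR).ravel().astype(int))
E
```

```text
t 25.18 clamp xy [130.5 -79.1] z 0.0431 lever finger y -59.4 grip finger y -98.9 w 39.4 F 5.5 [ 5.9 11.2 -5.5]
bar 42.57 [42.6 42.  42.  42.6 43.2]
t 25.23 clamp xy [130.5 -79.1] z 0.0431 lever finger y -59.6 grip finger y -98.6 w 39.0 F 5.5 [ 6.3 10.5 -6.3]
bar 42.57 [42.6 42.3 42.  42.6 43.2]
0.043 [515 514 514 510 465 324 160 117  93 120 158 173 134  65  53  43 152]
0.06 [490 492 492 492 467 369 229 146 134 123 125 117 109 115  97 111 200]
```

```bash
python3 -m pendant '[[0.2,0,-0.002,0,0,0,0],[0.3,0,-0.004,0,0,0,0],[0.4,0,-0.004,0,0,0,0],[0.4,0,-0.004,0,0,0,0],[0.4,0,-0.004,0,0,0,0],[0.4,0,-0.004,0,0,0,0]]' 24
python3 - <<'E'
from h import *
for i in range(2): st()
lid()
E
```

```text
time: 26.08
ee_pos: [0.614, 0.17, 0.0431]
eef_rot: [1.0, -0.0, 0.001, -0.001]
ft_force: [4.1, 4.6, -2.1]
width: 0.031
grip_force: 23.6
t 26.07 clamp xy [130.4 -79.9] z 0.0431 lever finger y -64.3 grip finger y -95.4 w 31.0 F 23.6 [ 4.1  4.6 -2.1]
bar 44.32 [44.3 44.  44.  44.3 45.2]
t 26.12 clamp xy [130.4 -79.8] z 0.0431 lever finger y -64.0 grip finger y -95.7 w 31.6 F 23.6 [ 3.7  6.7 -2.9]
bar 44.32 [44.3 44.  44.  44.3 45.2]
lid +y edge 33.4 -y edge -29.7 centre 1.9
```

```bash
python3 -c "
from bench import r
print(r.close_job())"
```

```text
the job is handed in; nothing more can be done
None
```

The canister stands upright in the V jaw with the trigger held squeezed to its stop. By my estimate the pad spring is pressed in about 6–8 mm (18–25 N), and the job was handed in at about 26 s.

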